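# Clip the loaded ware carrier onto its stacking tray

## Robot

A 6-joint arm with a two-finger parallel gripper is mounted at the origin on the work surface. World frame = base frame: x ahead of the robot, y to its left, z up, the work surface at z = 0. Lengths are in m, angles in rad, forces in N, time in s.
With the tool pointing down it reaches from about 0.325 to 0.925 m from the base axis. Payload 3.1 kg.
Tool frame: the origin (TCP) lies midway between the tips of the shut fingers; the grasp point (between the pads) lies 19 mm behind it; z points along the fingers, y is the direction in which the jaws open and shut (so a half turn about z gives the same grasp; the last joint's range is limited). The gripper opens to 85 mm and grips with 20 to 120 N. Pads are 22 mm wide; open, the fingers measure 114 mm over their backs; the gripper's body (76 mm by 85 mm) begins 54 mm behind the grasp point. The pads swing forward as they close: fully open they stand 13 mm farther back than shut.
Start: joints at [-1.292, 0.217, 1.613, -0, 1.311, -0.112], TCP at [0.238, -0.578, 0.231] pointing down, gripper open.
Joint ranges: [-2.75, 2.75], [-0.78, 2.1], [0.31, 2.55], [-1.13, 4.27], [0.13, 2.63], [-2.58, 2.58]. Speed limits (rad/s): [2.79, 2.79, 3.14, 3.14, 3.14, 3.14].

## Interface

Orientations are given as a unit quaternion [x, y, z, w].
In Python, from bench import manip gives the robot as it stands. The module is installed in compiled form; this text tells all that it offers.
- The arm moves only by the tool jog_arm, never from a script. Its argument "steps" is a list of rows, each a list of 7 numbers: the shift along the tool's x, y, z in cm, then the turn, a rotation vector about the tool's x, y, z in degrees, then the opening, from 0 (shut) to 1 (fully open). A call has exactly 10 rows; each row shifts and turns the commanded pose from where the row before left it, along the tool's axes as they then stand; what a row does not reach is not made up. A row lasts 1/12 s, in which the tool goes at most 41.7 mm and 7.16 degrees, less where a joint would pass 70% of its speed; a pose out of reach is approached as far as the arm can. A call is refused whole if a number of a shift passes 4.17 or a number of a turn 7.16, either way. A call with a gripper value outside its range is refused whole. The fingers move at their own pace and stop on an object; "grip_force" is the grip in N (left out, the last holds). Time passes only in rows, so rows that do not move let the fingers close, or fill a call up. It gives the time, the measured TCP pose, the force and the opening at its end, in the units of the state.
- manip.state(): the state, without advancing time (a new reading comes with each control period).
- manip.read_camera(name): name is "side" or "top"; returns a dict with "frame" (384x512x3 uint8, red, green, blue), "depth" (384x512 float32, m along the optical axis (not along the pixel's ray), 0 where there is no reading), "fx", "fy", "cx", "cy" (pixels), "dist_coeffs" ([k1, k2, p1, p2, k3] as OpenCV has them; the pictures are not rectified), "R" (3x3) and "t" (3): a world point X has camera coordinates R X + t. Camera axes: x right, y down, z forward; pixel columns grow to the right and rows downward; lengths in m; the calibration is good to about 2 mm. A picture is of the moment at which its call begins.
- manip.sign_off(): hands the job in, once; it reports no verdict.
The state is a dict: "time_s": time; "joints": joint angles; "joint_vel": joint speeds; "effort": joint torques, N m; "position": TCP position; "orientation": TCP orientation; "force": force on the tool from outside, world axes, zero at the start; "wrist_torque": the same for the moment, N m; "opening": finger opening in m.
Only numpy, scipy, OpenCV 4.12 (cv2) and the standard library are available. Lean on these libraries where they do the work, as an engineer would, in place of code of your own. Each camera call takes 0.05 s, during which the arm holds its last target.

## Task

Pick up the ware carrier with the two dry clay figures by its handle, keep it level and set it on the heavy lower tray standing in the steel drip pan, so that its four corner lugs drop into the tray's sockets; then press it down until both end clips have snapped over it and it sits fully home, and let go. Dry clay cracks at a knock: set it down softly, feel for the sockets, and press with no more than about 25 N. Leave the tray standing in its pan and do not disturb anything else on the table.

Things in the scene. Friction and masses are not known exactly. Their poses are not given: they have to be found in the camera images.
- carrier_grip (a point): Centre of the carrier's handle: a straight wooden bar 140 mm long, 16 wide, 20 high, 112 mm clear between its uprights. The carrier is a shallow grey plastic tray (220 x 160 mm, about 0.4 kg), two clay figures loose on it. x runs along the bar and the tray's long side, y across, z up. Tray rim 48 mm below this point, tray underside 82 mm below, lug ends 100 mm below
- carrier_foot (a point): The middle between the carrier's four lug ends, 100 mm under the handle's centre, same axes. Square lugs 15 x 15 mm, 18 mm long below the tray's underside, edges broken 1 mm, at 94 mm along x and 64 mm along y either way. On each end wall (+x, -x) a catch rib, 40 mm wide, 5 mm proud, 4 to 7 mm above the underside. The same either way round (half turn)
- pan_floor (a point): Middle of the floor of the flat steel drip pan (fixed, 244 x 184 mm, rim 12 mm high, floor 4 mm above the table) in which the lower tray stands. x along its long side, z up. The tray itself is not measured: it stands loosely in the pan, square to it within 0.004 rad but off the middle by up to 6 mm in x and in y. Handle centre above this point: 170 mm as the lugs touch the tray's rim, 152 mm home
- clip_far (a joint): Lower tray: grey, 220 x 160 x 70 mm, about 2 kg with clay in it. Square sockets 20 x 20 mm, 21 deep, in its corner tops, 94 mm along x and 64 along y from its middle: 2.5 mm play round a lug. This is the sprung black clip at the middle of its +x end, 19 mm above its rim, sloping nose: 0 rad upright, grows outward, up to about 0.08 as a rib passes
- clip_near (a joint): The same clip at the lower tray's -x end. The carrier's ribs meet the clips 16 to 11 mm before home; passing them takes 8 to 14 N in all, the loaded carrier's own 5 to 7 N included; about 3 mm before home they spring back, then the carrier lands hard on the rim. Both must be sprung back (near 0) with the carrier home
- gecko: Bone-dry clay gecko, 100 x 50 x 17 mm, about 0.07 kg, lying loose on the carrier's +y half. Origin at the centre of its underside, z up
- turtle: Bone-dry clay turtle, 60 x 46 x 21 mm, about 0.07 kg, lying loose on the carrier's -y half. Origin at the centre of its underside, z up
- slip_bowl: Bystander: white plastic bowl, 144 mm across, 52 mm high, at the right. Origin under its centre
- rolling_pin: Bystander: wooden rolling pin 38 mm thick, 360 mm long, at the far side. Origin under its middle
- guide_slat: Bystander: flat wooden rolling guide, 320 x 30 x 8 mm, at the far side. Origin under its middle
- clay_lump: Bystander: small lump of clay, 46 mm across, 37 mm high, standing between the two trays. Origin under its centre
- wood_knife: Bystander: flat wooden modelling knife, about 140 x 18 x 8 mm, lying between the two trays. Origin under its handle, near the middle
- tumbler: Bystander: dark drinking flask, 70 mm across, 170 mm high, at the left. Origin under its centre
- water_bottle: Bystander: clear bottle, 62 mm across, 190 mm high, at the right. Origin under its centre
There are look-alikes about, which are no part of the job. Leave any orange look-alike of the gecko alone. Leave any yellow look-alike of the turtle alone.

How it is judged:
On the way, in this order (a step that is already met when the one before it is completed fails the run):
1. the carrier, lifted, hangs level above the lower tray with its lugs clear of the rim (z of carrier_grip in the frame of pan_floor above 0.172 m and horizontal distance between carrier_grip and pan_floor below 0.03 m and angle between carrier_grip's own z axis and vertical below 0.2 rad), for 0.05 s.
2. the carrier is home on the lower tray and both clips have sprung back (z of carrier_grip in the frame of pan_floor below 0.154 m and horizontal distance between carrier_grip and pan_floor below 0.016 m and angle between the x axis of carrier_grip and the x axis of pan_floor, either way round below 0.12 rad and angle between carrier_grip's own z axis and vertical below 0.02 rad and value of joint each of clip_far, clip_near below 0.02 rad), for 0.2 s.
At the end, for the whole second after the job is handed in: Carrier home on the lower tray as it stands in its pan: level, handle 152 mm (at most 154) above the pan floor, within 16 mm of the pan's middle, both clips sprung back (under 0.02 rad); figures flat on the carrier; bystanders within 30 mm of their start; all at rest, let go (all of step 2 and x of gecko in the frame of carrier_grip between -0.106 and 0.106 m and y of gecko in the frame of carrier_grip between -0.076 and 0.076 m and z of gecko in the frame of carrier_grip between -0.085 and -0.055 m and angle between each of gecko, turtle's own z axis and vertical below 0.3 rad and x of turtle in the frame of carrier_grip between -0.106 and 0.106 m and y of turtle in the frame of carrier_grip between -0.076 and 0.076 m and z of turtle in the frame of carrier_grip between -0.085 and -0.055 m and linear speed of carrier below 0.02 m/s and distance of each of slip_bowl, rolling_pin, guide_slat, clay_lump, wood_knife, tumbler, water_bottle from where it was at the start of the episode below 0.03 m); the robot touches nothing.
It fails at once if the carrier is knocked or pressed onto the lower tray with more than 50 N (contact force between carrier and lower_tray above 50 N).
It fails at once if the carrier is tilted more than 0.3 rad (17 degrees) (angle between carrier_grip's own z axis and vertical above 0.3 rad).
It fails at once if a clay figure leaves the carrier (distance between any of gecko, turtle and carrier_grip above 0.16 m).
It fails at once if a bystander is moved more than 30 mm (distance of any of slip_bowl, rolling_pin, guide_slat, clay_lump, wood_knife, tumbler, water_bottle from where it was at the start of the episode above 0.03 m).
It also fails if it takes over 72 s, if anything falls off the work surface, if the arm or the gripper's body presses on something with over 40 N, if the wrist force passes 120 N, or if a joint passes its speed limit or range.

## Working session

There is one attempt and no reset: what is moved stays moved. The work goes in short steps, Python scripts to look and compute and a tool call to move; the robot and the scene stay as the last step left them, time stands still between calls to the robot, and variables do not carry over. Pictures are saved under pics/ and viewed, and the job is handed in when it is done.

Besides the shell and the picture viewer there is one more tool, called after ">>>" by a JSON object that holds its "op" and its "data", one argument or row to a line. jog_arm: Moves the arm, as the interface text tells. Its arguments: {"type":"object","properties":{"steps":{"type":"array"},"grip_force":{"type":"number"}},"required":["steps"]}

```bash
mkdir -p pics; cat > h.py <<'E'
import numpy as np,cv2,pickle
from bench import manip
def snap(n,tag):
    c=manip.read_camera(n); pickle.dump(c,open(f'{tag}.pkl','wb')); cv2.imwrite(f'pics/{tag}.png',c['frame'][:,:,::-1]); return c
def load(tag): return pickle.load(open(f'{tag}.pkl','rb'))
def K(c): return np.array([[c['fx'],0,c['cx']],[0,c['fy'],c['cy']],[0,0,1.]])
def ray(c,uv):
    n=cv2.undistortPoints(np.array(uv,float).reshape(-1,1,2),K(c),np.array(c['dist_coeffs'],float)).reshape(-1,2)
    d=np.c_[n,np.ones(len(n))]@np.array(c['R']); o=-np.array(c['R']).T@np.array(c['t']); return o,d
def atz(c,uv,z):
    o,d=ray(c,uv); return o+d*((z-o[2])/d[:,2])[:,None]
def atd(c,uv):
    o,d=ray(c,uv); dep=np.array([c['depth'][int(round(v)),int(round(u))] for u,v in uv]); return o+d*dep[:,None]
def proj(c,P):
    R=np.array(c['R']); return cv2.projectPoints(np.array(P,float).reshape(-1,1,3),cv2.Rodrigues(R)[0],np.array(c['t'],float),K(c),np.array(c['dist_coeffs'],float))[0].reshape(-1,2)
def crop(c,tag,x0,y0,x1,y1,s):
    cv2.imwrite(f'pics/{tag}.png',cv2.resize(c['frame'][y0:y1,x0:x1,::-1],None,fx=s,fy=s,interpolation=cv2.INTER_CUBIC))
E
python3 - <<'E'
from h import *
for n in('top','side'):
    c=snap(n,n+'0'); print(n,c['fx'],-np.array(c['R']).T@c['t'],np.round(c['R'],3).tolist())
print(manip.state())
E
```

```text
top 497.5719895686253 [ 0.34820455 -0.00435277  1.73789313] [[-0.017, -1.0, 0.017], [-0.99, 0.015, -0.138], [0.138, -0.019, -0.99]]
side 360.6856409689939 [0.29355664 0.80174744 0.59956213] [[-0.939, -0.343, 0.022], [-0.188, 0.457, -0.87], [0.289, -0.821, -0.493]]
{'time_s': 0.1, 'joints': array([-1.29220029e+00,  2.17705443e-01,  1.61476247e+00, -5.00923514e-06,
        1.31130248e+00, -1.12229734e-01]), 'joint_vel': array([ 1.48167303e-03, -7.93484744e-04, -1.34860281e-03,  2.09165419e-03,
        2.00723655e-04,  9.87635726e-05]), 'effort': array([-9.56197146e-04, -3.98080873e+01, -3.04969776e+01, -1.94177715e-04,
        4.25402803e-03,  2.47817161e-05]), 'position': array([ 0.23789563, -0.57716699,  0.23008812]), 'orientation': array([ 9.80966876e-01,  1.94172096e-01, -9.28830900e-05, -1.08490605e-03]), 'force': array([-0.70466834,  0.15082219, -0.1789138 ]), 'wrist_torque': array([0.03228587, 0.02666605, 0.01817618]), 'opening': 0.08557777139605315}
```

View pics/top0.png

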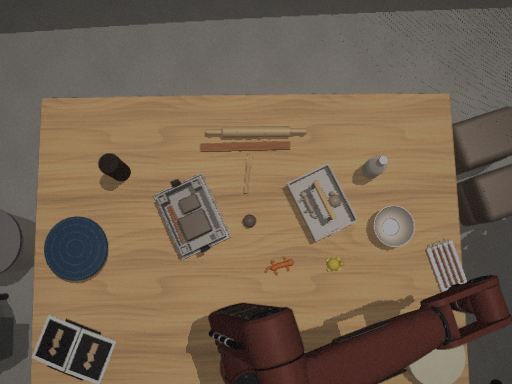

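View pics/side0.png

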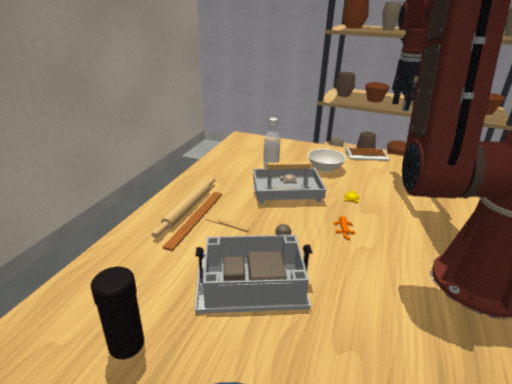

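Top view: the carrier with its handle and grey figures is at about (321,203), and the lower tray in its pan with black clips at (191,217). The orange gecko (280,265) and yellow turtle (334,264) on the table are the look-alikes. I'll enlarge both trays to check.

```bash
python3 - <<'E'
from h import *
c=load('top0'); crop(c,'ca',275,155,365,250,8); crop(c,'tr',145,165,240,265,6)
c=load('side0'); crop(c,'cs',240,150,340,210,8); crop(c,'ts',180,225,325,320,5)
E
```

```text
(no output)
```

View pics/ca.png

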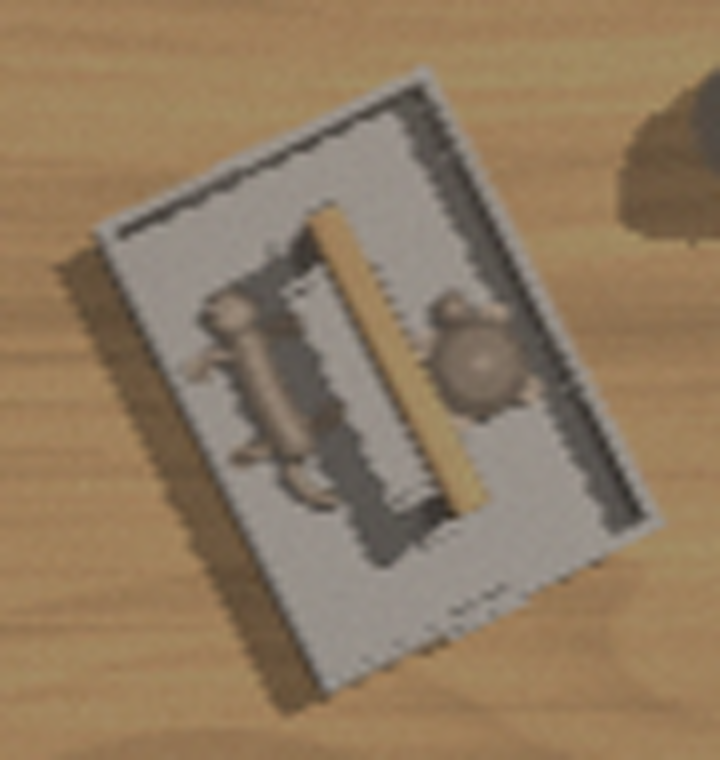

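View pics/tr.png

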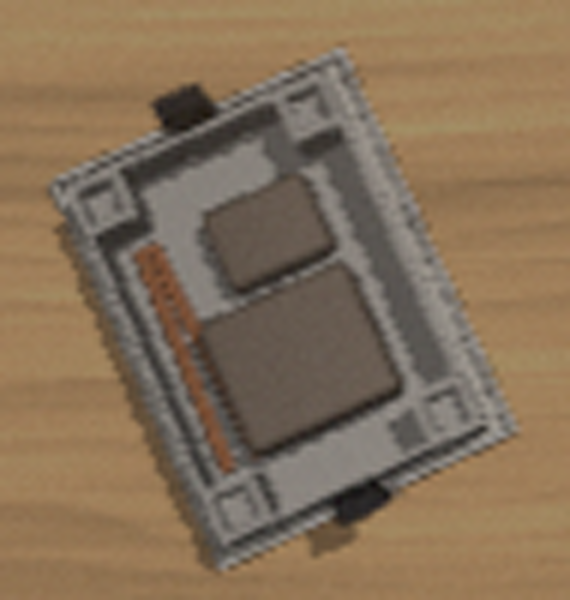

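View pics/cs.png

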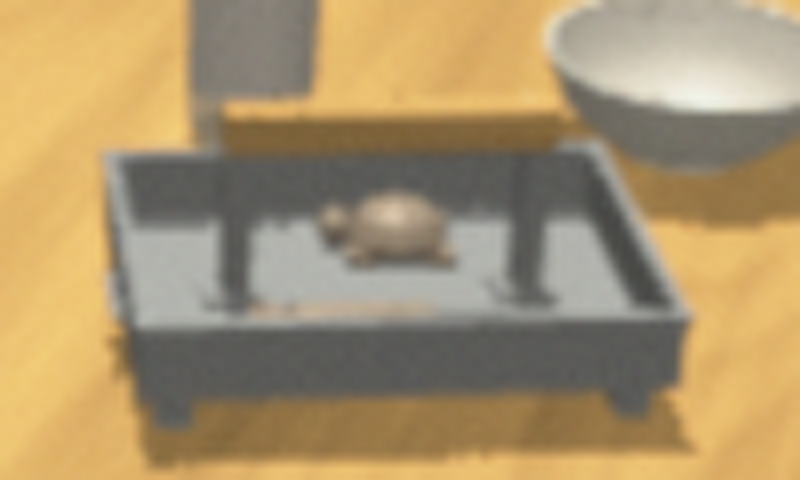

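View pics/ts.png

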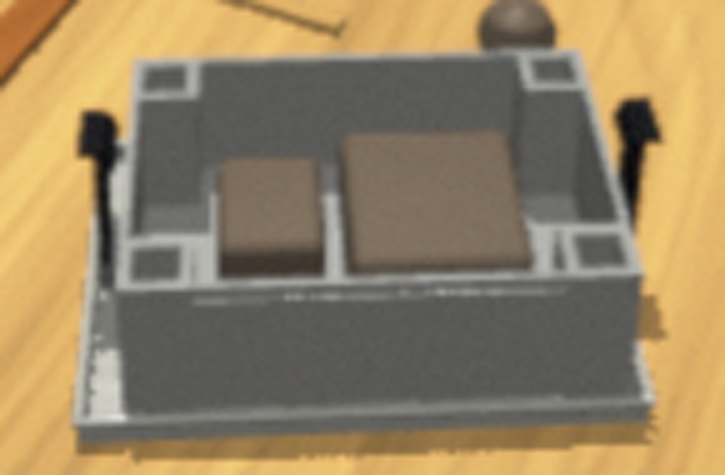

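```bash
cat > m.py <<'E'
from h import *
def uc(p,x0,y0,s): return (np.array(p,float)+.5)/s-.5+np.array([x0,y0])
def rep(n,P):
    m=P.mean(0); print(n,np.round(m*1000,1), 'sides',[round(float(np.linalg.norm(P[i]-P[(i+1)%len(P)])*1000),1) for i in range(len(P))])
    return m
def ang(v): return np.degrees(np.arctan2(v[1],v[0]))
E
python3 - <<'E'
from m import *
c=load('top0')
P=atz(c,uc([(95,230),(425,68),(660,520),(325,695)],275,155,8),.052); rep('carrier rim',P); print(ang(P[1]-P[2]),ang(P[0]-P[3]),ang(P[0]-P[1]),ang(P[3]-P[2]))
B=atz(c,uc([(324,211),(472,507)],275,155,8),.110); rep('bar',B);print(ang(B[0]-B[1]))
S=atz(c,uc([(105,203),(308,110),(447,408),(240,505)],145,165,6),.074); rep('sockets',S); print(ang(S[1]-S[2]),ang(S[0]-S[3]),ang(S[0]-S[1]),ang(S[3]-S[2]))
Q=atz(c,uc([(55,187),(345,50),(518,430),(218,570)],145,165,6),.016); rep('pan',Q); print(ang(Q[1]-Q[2]),ang(Q[0]-Q[3]),ang(Q[0]-Q[1]),ang(Q[3]-Q[2]))
c=load('side0')
S=atz(c,uc([(165,82),(550,70),(600,250),(157,263)],180,225,5),.074); rep('sockets side',S); print(ang(S[0]-S[1]),ang(S[3]-S[2]),ang(S[0]-S[3]),ang(S[1]-S[2]))
P=atz(c,uc([(112,153),(598,147),(688,318),(133,326)],240,150,8),.052); rep('carrier rim side',P);print(ang(P[0]-P[1]),ang(P[3]-P[2]),ang(P[0]-P[3]),ang(P[1]-P[2]))
E
```

```text
carrier rim [ 544.8 -254.    52. ] sides [160.4, 218.6, 162.6, 220.8]
25.363942496332164 24.78192260658117 115.43591859134382 116.19247455511456
bar [ 545.4 -254.6  110. ] sides [136.7, 136.7]
24.69188684463219
sockets [502.  191.5  74. ] sides [124.9, 185.7, 126.1, 186.0]
24.563374151893907 24.168976630267295 114.17323120280385 114.3076111595125
pan [506.1 193.2  16. ] sides [186.0, 244.2, 188.7, 241.8]
23.910177419322807 23.247216931023104 114.90505014743464 114.1607769162263
sockets side [503.7 196.2  74. ] sides [186.5, 127.6, 187.4, 124.9]
24.734829794486245 23.912355841094122 -65.73009284595797 -65.29472692944772
carrier rim side [ 546.7 -252.8   52. ] sides [216.9, 158.1, 221.3, 157.1]
24.34468643235962 24.079175798778966 -66.86099363601623 -65.25694373769807
```

```bash
cat >> m.py <<'E'
from scipy.spatial.transform import Rotation as Ro
def go(tx,ty,tz,yaw):
    s=manip.state(); R=Ro.from_quat(s['orientation']); p=np.array(s['position'])
    x=np.radians(yaw); T=Ro.from_matrix(np.array([[np.cos(x),np.sin(x),0],[np.sin(x),-np.cos(x),0],[0,0,-1.]]))
    print('t',s['time_s'],'pos',np.round(p*1000,1),'yaw',np.round(ang(R.as_matrix()[:,0]),2),'tilt',np.round(R.as_matrix()[:2,2],4),'F',np.round(s['force'],1),'M',np.round(s['wrist_torque'],2),'op',round(s['opening']*1000,1))
    print('shift cm (tool)',np.round(R.inv().apply(np.array([tx,ty,tz])-p)*100,2),'turn deg',np.round(np.degrees((R.inv()*T).as_rotvec()),2))
E
python3 - <<'E'
from m import *
c=load('top0')
for n,uv in dict(bottle=(382,160),bowl=(393,227),tumb=(110,160),lump=(249,220)).items(): print(n,np.round(atd(c,[uv]),3))
go(.5455,-.254,.23,25)
E
```

```text
bottle [[ 0.66  -0.433  0.188]]
bowl [[ 0.457 -0.511  0.002]]
tumb [[0.675 0.438 0.174]]
lump [[ 0.487 -0.005  0.034]]
t 0.1 pos [ 237.9 -577.2  230.1] yaw 22.39 tilt [-0.0006  0.0021] F [-0.7  0.2 -0.2] M [0.03 0.03 0.02] op 85.6
shift cm (tool) [ 40.75 -18.16   0.06] turn deg [-0.12 -0.02 -2.61]
```

>>> {"op": "jog_arm", "data": {
  "steps": [
    [1.5, -0.7, 0, 0, 0, -0.3, 1],
    [3, -1.3, 0, 0, 0, -0.3, 1],
    [3.5, -1.6, 0, 0, 0, -0.4, 1],
    [3.5, -1.6, 0, 0, 0, -0.4, 1],
    [3.5, -1.6, 0, 0, 0, -0.4, 1],
    [3.5, -1.6, 0, 0, 0, -0.4, 1],
    [3.5, -1.6, 0, 0, 0, -0.4, 1],
    [3.5, -1.6, 0, 0, 0, 0, 1],
    [3.5, -1.6, 0, 0, 0, 0, 1],
    [3.5, -1.5, 0, 0, 0, 0, 1]
  ],
  "grip_force": 80
}}

```text
time_s: 0.93
position: [0.476, -0.3083, 0.231]
orientation: [0.976, 0.217, -0.0, -0.0]
force: [0.3, 0.1, 0.1]
opening: 0.0854
```

```bash
python3 -c "
from m import *
go(.5455,-.254,.15,25)"
```

```text
t 0.9333 pos [ 476.  -308.3  231. ] yaw 25.02 tilt [-0.0003  0.0009] F [0.3 0.1 0.1] M [ 0.02  0.01 -0.05] op 85.4
shift cm (tool) [ 8.59 -1.98  8.11] turn deg [-0.06 -0.01  0.02]
```

>>> {"op": "jog_arm", "data": {
  "steps": [
    [2.5, -0.5, 0, 0, 0, 0, 1],
    [2.5, -0.5, 0, 0, 0, 0, 1],
    [2, -0.5, 1, 0, 0, 0, 1],
    [1, -0.3, 2, 0, 0, 0, 1],
    [0.5, -0.1, 2, 0, 0, 0, 1],
    [0, 0, 1.5, 0, 0, 0, 1],
    [0, 0, 1, 0, 0, 0, 1],
    [0, 0, 0.5, 0, 0, 0, 1],
    [0, 0, 0, 0, 0, 0, 1],
    [0, 0, 0, 0, 0, 0, 1]
  ]
}}

```text
time_s: 1.77
position: [0.5442, -0.2584, 0.1517]
orientation: [0.976, 0.216, 0.0, 0.0]
force: [0.4, -0.3, 0.5]
opening: 0.0858
```

```bash
python3 -c "
from m import *
go(.5455,-.254,.081,25)
c=snap('side','side1'); crop(c,'side1c',220,100,350,215,6)"
```

```text
t 1.7667 pos [ 544.2 -258.4  151.7] yaw 24.97 tilt [ 0.0004 -0.0002] F [ 0.4 -0.3  0.5] M [0.01 0.   0.01] op 85.8
shift cm (tool) [ 0.3  -0.34  7.07] turn deg [ 0.02 -0.02 -0.03]
```

View pics/side1c.png

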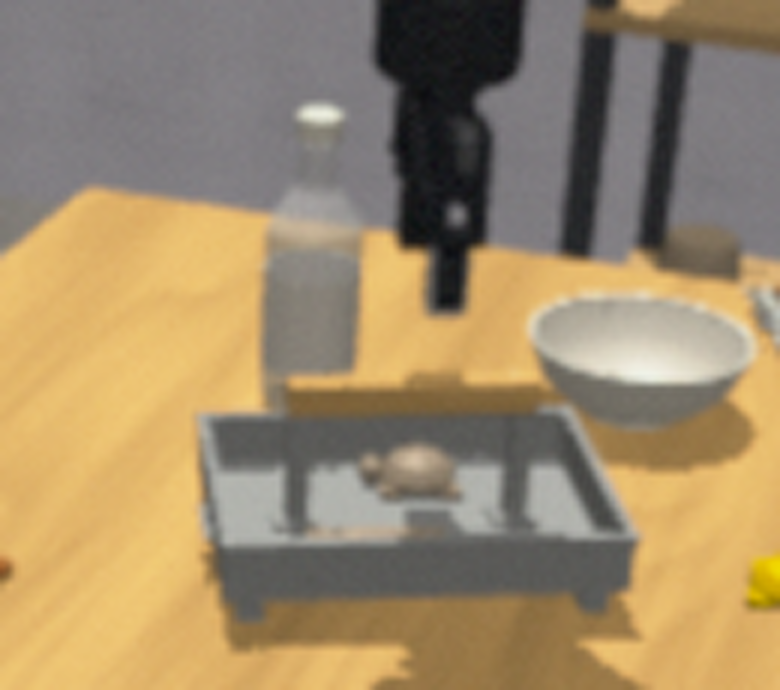

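```bash
python3 -c "
from m import *
c=load('side1')
P=proj(c,[(.5455,-.254,.11),(.5442,-.2584,.1517),(.526,-.219,.165),(.562,-.297,.165),(.5442,-.2584,.25)])
print((P-[220,100]+.5)*6-.5)
d=np.array([np.cos(np.radians(25)),np.sin(np.radians(25)),0])
for s in (-.07,.07): print((proj(c,[np.array([.5455,-.254,.11])+s*d])-[220,100]+.5)*6-.5)
"
```

```text
[[416.83309224 377.90666001]
 [426.82143453 304.25058335]
 [443.00353446 312.88344094]
 [415.50250407 251.87566722]
 [440.81601652 126.45781326]]
[[543.10405102 375.85767018]]
[[289.37761229 379.94567418]]
```

>>> {"op": "jog_arm", "data": {
  "steps": [
    [0.3, -0.35, 0, 0, 0, 0, 1],
    [0, 0, 1, 0, 0, 0, 1],
    [0, 0, 1.5, 0, 0, 0, 1],
    [0, 0, 1.5, 0, 0, 0, 1],
    [0, 0, 1.3, 0, 0, 0, 1],
    [0, 0, 1.0, 0, 0, 0, 1],
    [0, 0, 0.6, 0, 0, 0, 1],
    [0, 0, 0, 0, 0, 0, 1],
    [0, 0, 0, 0, 0, 0, 1],
    [0, 0, 0, 0, 0, 0, 1]
  ]
}}

```text
time_s: 2.65
position: [0.5461, -0.2542, 0.0831]
orientation: [0.976, 0.216, 0.001, 0.001]
force: [-1.1, 0.3, -0.3]
opening: 0.0854
```

```bash
python3 -c "
from m import *
go(.5455,-.254,.081,25)
c=snap('side','side2'); crop(c,'side2c',220,100,350,215,6)"
```

```text
t 2.65 pos [ 546.1 -254.2   83.1] yaw 24.99 tilt [ 0.0013 -0.0008] F [-1.1  0.3 -0.3] M [-0.01 -0.03  0.  ] op 85.4
shift cm (tool) [-0.04 -0.04  0.21] turn deg [ 0.07 -0.05 -0.01]
```

View pics/side2c.png

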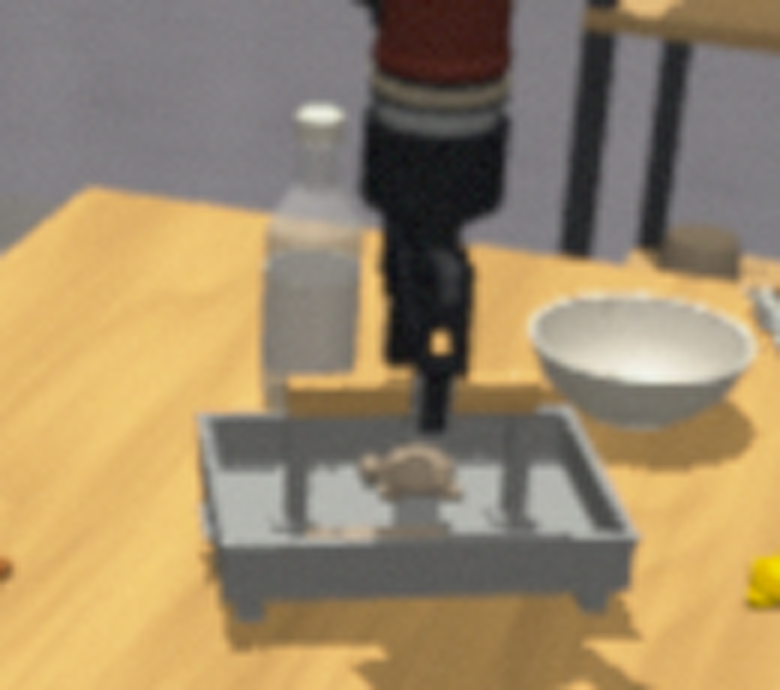

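The open finger stands at (433,400), beside the middle of the bar. I'll close on it with 80 N.

>>> {"op": "jog_arm", "data": {
  "steps": [
    [0, 0, 0.2, 0, 0, 0, 0.6],
    [0, 0, 0, 0, 0, 0, 0.4],
    [0, 0, 0, 0, 0, 0, 0.3],
    [0, 0, 0, 0, 0, 0, 0.25],
    [0, 0, 0, 0, 0, 0, 0.2],
    [0, 0, 0, 0, 0, 0, 0.1],
    [0, 0, 0, 0, 0, 0, 0],
    [0, 0, 0, 0, 0, 0, 0],
    [0, 0, 0, 0, 0, 0, 0],
    [0, 0, 0, 0, 0, 0, 0]
  ],
  "grip_force": 80
}}

```text
time_s: 3.53
position: [0.5456, -0.2541, 0.0806]
orientation: [0.976, 0.216, 0.0, 0.0]
force: [0.2, 0.7, 2.6]
opening: 0.0149
```

```bash
python3 -c "
from m import *
go(.5455,-.254,.081,25)"
```

```text
t 3.5333 pos [ 545.6 -254.1   80.6] yaw 24.99 tilt [ 0.0005 -0.0005] F [0.2 0.7 2.6] M [-0.1  -0.02  0.  ] op 14.9
shift cm (tool) [-0.01 -0.01 -0.04] turn deg [ 0.04 -0.02 -0.01]
```

>>> {"op": "jog_arm", "data": {
  "steps": [
    [0, 0, -0.05, 0, 0, 0, 0],
    [0, 0, -0.1, 0, 0, 0, 0],
    [0, 0, -0.2, 0, 0, 0, 0],
    [0, 0, -0.3, 0, 0, 0, 0],
    [0, 0, -0.4, 0, 0, 0, 0],
    [0, 0, -0.4, 0, 0, 0, 0],
    [0, 0, -0.3, 0, 0, 0, 0],
    [0, 0, -0.2, 0, 0, 0, 0],
    [0, 0, -0.05, 0, 0, 0, 0],
    [0, 0, 0, 0, 0, 0, 0]
  ]
}}

```text
time_s: 4.37
position: [0.5456, -0.2539, 0.1007]
orientation: [0.976, 0.216, 0.0, 0.0]
force: [0.8, 0.0, -6.1]
opening: 0.015
```

```bash
python3 -c "
from m import *
go(.503,.1935,.26,24.2)
c=snap('side','side3'); crop(c,'side3c',220,100,350,215,6)"
```

```text
t 4.3667 pos [ 545.6 -253.9  100.7] yaw 24.99 tilt [ 0.0006 -0.0004] F [ 0.8  0.  -6.1] M [-0.04 -0.    0.04] op 15.0
shift cm (tool) [ 15.05 -42.34 -15.94] turn deg [ 0.03 -0.02  0.79]
```

View pics/side3c.png

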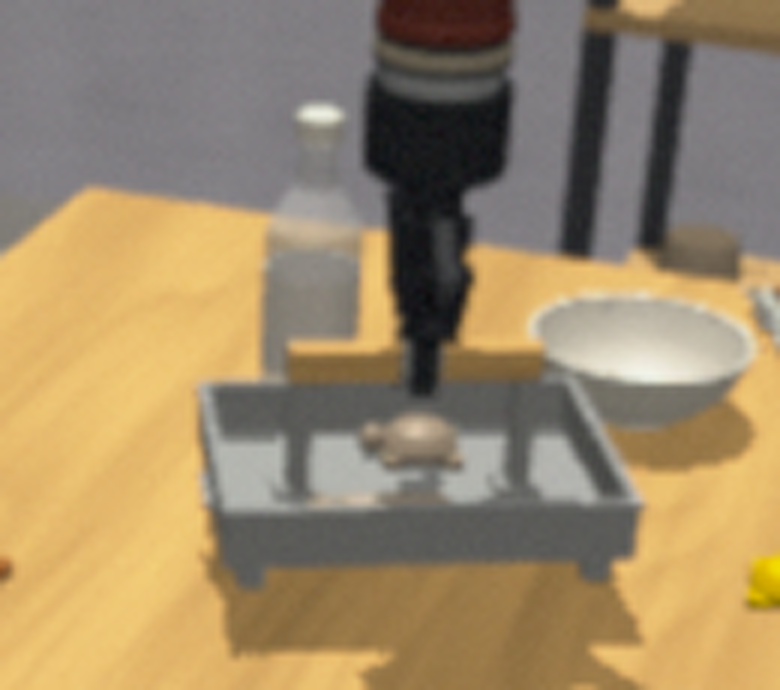

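>>> {"op": "jog_arm", "data": {
  "steps": [
    [0, 0, -0.3, 0, 0, 0, 0],
    [0, 0, -0.6, 0, 0, 0, 0],
    [0, 0, -0.9, 0, 0, 0, 0],
    [0, 0, -1.2, 0, 0, 0, 0],
    [0.07, -0.2, -1.5, 0, 0, 0, 0],
    [0.18, -0.5, -1.5, 0, 0, 0, 0],
    [0.28, -0.8, -1.5, 0, 0, 0, 0],
    [0.39, -1.1, -1.2, 0, 0, 0, 0],
    [0.5, -1.4, -0.9, 0, 0, 0, 0],
    [0.6, -1.7, -0.4, 0, 0, 0, 0]
  ]
}}

```text
time_s: 5.25
position: [0.5407, -0.1934, 0.2033]
orientation: [0.976, 0.216, 0.002, 0.001]
force: [0.6, -0.0, -5.8]
opening: 0.0149
```

>>> {"op": "jog_arm", "data": {
  "steps": [
    [0.71, -2.0, 0, 0, 0, 0, 0],
    [0.78, -2.2, 0, 0, 0, 0, 0],
    [0.85, -2.4, 0, 0, 0, 0.1, 0],
    [0.85, -2.4, 0, 0, 0, 0.1, 0],
    [0.85, -2.4, 0, 0, 0, 0.1, 0],
    [0.85, -2.4, 0, 0, 0, 0.1, 0],
    [0.85, -2.4, 0, 0, 0, 0.1, 0],
    [0.85, -2.4, 0, 0, 0, 0.1, 0],
    [0.85, -2.4, 0, 0, 0, 0.1, 0],
    [0.85, -2.4, 0, 0, 0, 0.1, 0]
  ]
}}

```text
time_s: 6.08
position: [0.516, 0.0558, 0.2007]
orientation: [0.978, 0.21, 0.0, -0.0]
force: [0.6, 0.5, -6.0]
opening: 0.015
```

>>> {"op": "jog_arm", "data": {
  "steps": [
    [0.82, -2.3, 0, 0, 0, 0, 0],
    [0.75, -2.1, 0, 0, 0, 0, 0],
    [0.67, -1.9, 0, 0, 0, 0, 0],
    [0.6, -1.7, 0, 0, 0, 0, 0],
    [0.53, -1.5, 0, 0, 0, 0, 0],
    [0.43, -1.2, 0, 0, 0, 0, 0],
    [0.32, -0.9, 0, 0, 0, 0, 0],
    [0.25, -0.7, 0, 0, 0, 0, 0],
    [0.18, -0.5, 0, 0, 0, 0, 0],
    [0.1, -0.3, 0, 0, 0, 0, 0]
  ]
}}

```text
time_s: 6.92
position: [0.5058, 0.1925, 0.2003]
orientation: [0.978, 0.21, -0.0, 0.0]
force: [-0.8, -0.4, -6.0]
opening: 0.0147
```

```bash
python3 -c "
from m import *
go(.503,.1935,.20,24.2)
c=snap('side','side4'); crop(c,'side4c',150,130,350,330,4)
c=snap('top','top4'); crop(c,'top4c',145,155,250,270,5)"
```

```text
t 6.9167 pos [505.8 192.5 200.3] yaw 24.2 tilt [-0.     -0.0002] F [-0.8 -0.4 -6. ] M [-0.01 -0.02  0.  ] op 14.7
shift cm (tool) [-0.21 -0.2   0.03] turn deg [0.01 0.01 0.  ]
```

View pics/side4c.png

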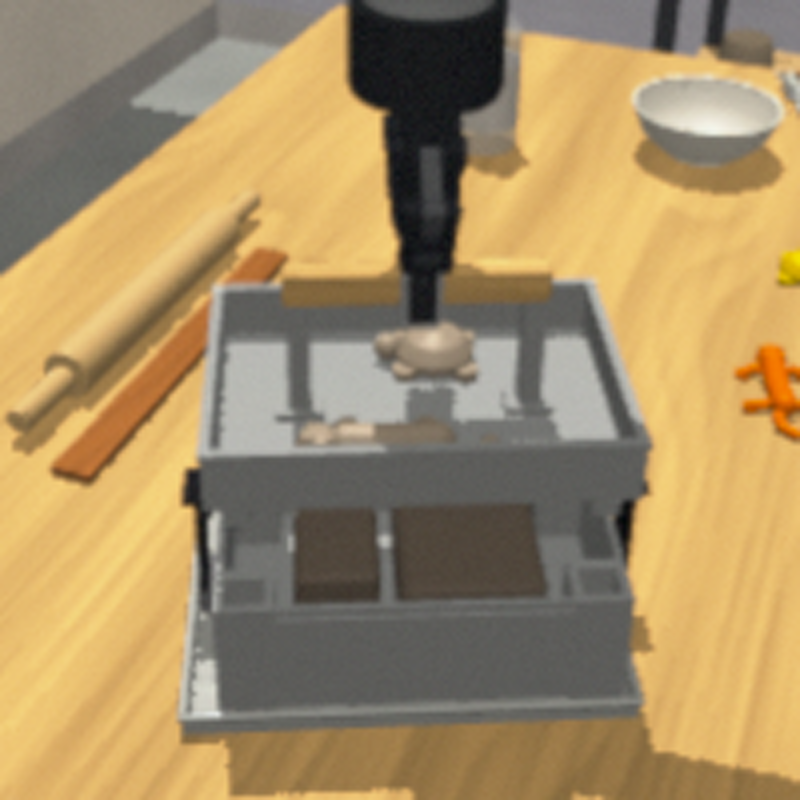

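View pics/top4c.png

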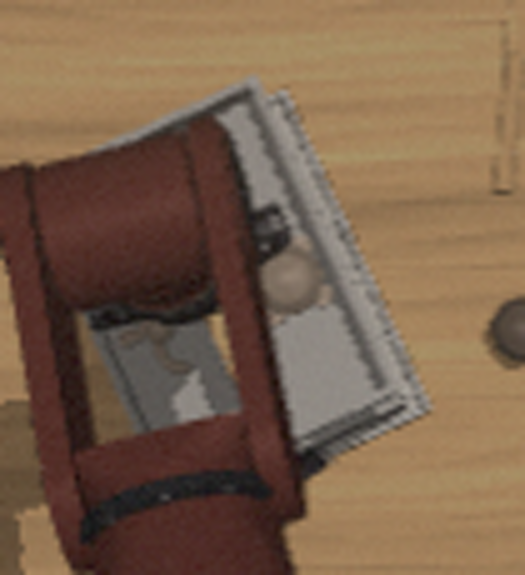

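>>> {"op": "jog_arm", "data": {
  "steps": [
    [-0.1, -0.1, 0.2, 0, 0, 0, 0],
    [-0.1, -0.1, 0.4, 0, 0, 0, 0],
    [0, 0, 0.6, 0, 0, 0, 0],
    [0, 0, 0.6, 0, 0, 0, 0],
    [0, 0, 0.6, 0, 0, 0, 0],
    [0, 0, 0.5, 0, 0, 0, 0],
    [0, 0, 0.3, 0, 0, 0, 0],
    [0, 0, 0.1, 0, 0, 0, 0],
    [0, 0, 0, 0, 0, 0, 0],
    [0, 0, 0, 0, 0, 0, 0]
  ]
}}

```text
time_s: 7.85
position: [0.5034, 0.1932, 0.1675]
orientation: [0.978, 0.21, 0.0, -0.0]
force: [-0.2, -0.2, -5.5]
opening: 0.0149
```

```bash
python3 -c "
from m import *
go(.503,.1935,.20,24.2)
c=snap('side','side5'); crop(c,'side5a',190,195,325,315,5.9)
crop(c,'side5l',185,230,255,290,11);crop(c,'side5r',260,230,330,290,11)"
```

```text
t 7.85 pos [503.4 193.2 167.5] yaw 24.19 tilt [0.0004 0.0001] F [-0.2 -0.2 -5.5] M [-0.06  0.03 -0.05] op 14.9
shift cm (tool) [-0.03 -0.04 -3.25] turn deg [ 0.   -0.02 -0.01]
```

View pics/side5a.png

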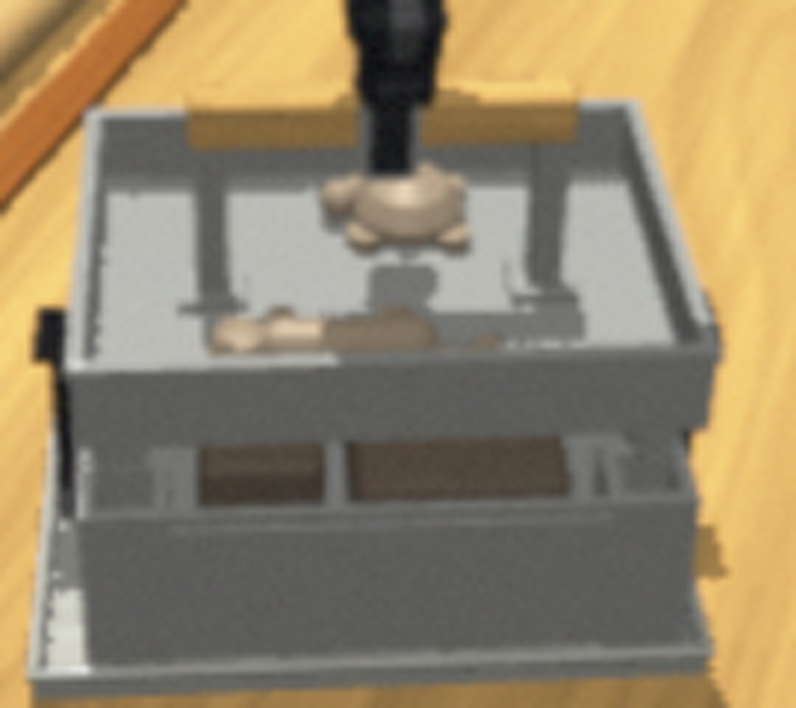

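View pics/side5l.png

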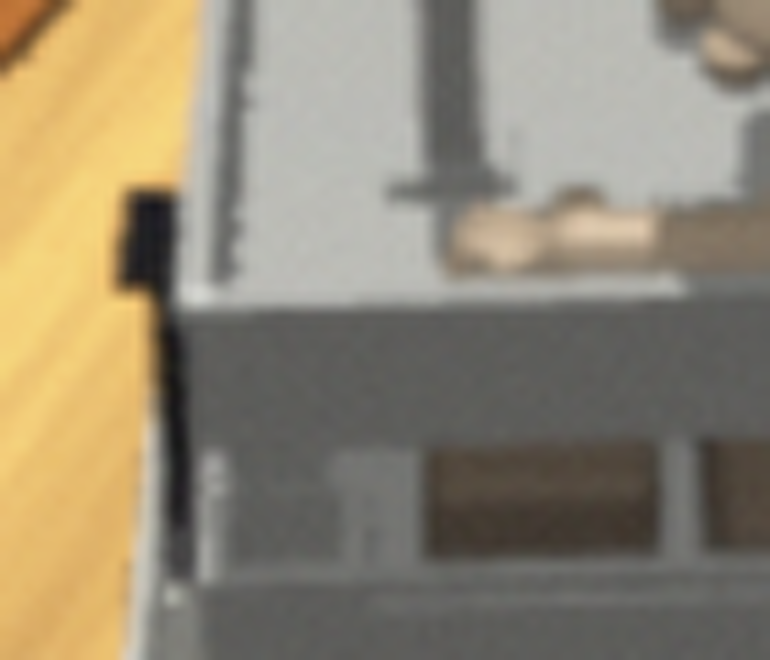

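View pics/side5r.png

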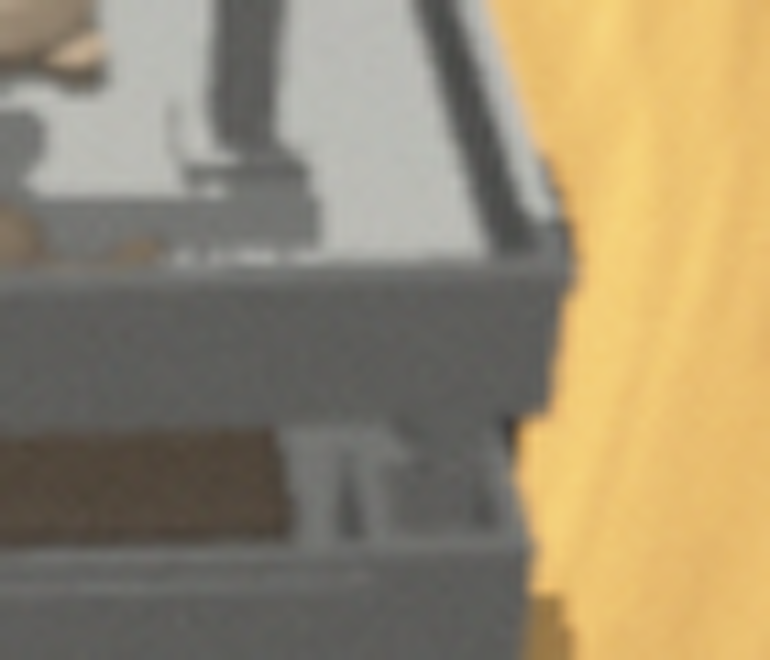

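```bash
cat > fit.py <<'E'
from m import *
from scipy.optimize import minimize
def rect(cx,cy,hx,hy,z,n=60):
    a=np.linspace(-1,1,n); o=[]
    for s in(-1,1):
        o+= [np.c_[cx+a*hx,np.full(n,cy+s*hy),np.full(n,z)],np.c_[np.full(n,cx+s*hx),cy+a*hy,np.full(n,z)]]
    return o
def W(p,M):
    t=np.radians(p[2]); R=np.array([[np.cos(t),-np.sin(t)],[np.sin(t),np.cos(t)]]); q=M.copy(); q[:,:2]=M[:,:2]@R.T+p[:2]/1000; return q
def gmag(c,s=1.0):
    g=cv2.cvtColor(c['frame'],cv2.COLOR_RGB2LAB).astype(np.float32); m=0
    g=cv2.GaussianBlur(g,(0,0),s)
    for k,w in((0,1),(1,1),(2,1)):
        m=m+w*(cv2.Sobel(g[...,k],cv2.CV_32F,1,0)**2+cv2.Sobel(g[...,k],cv2.CV_32F,0,1)**2)
    return np.minimum(np.sqrt(m),60)
def score(c,G,segs,p,per=False):
    v=[]
    for M in segs:
        uv=proj(c,W(p,M)).astype(np.float32)
        v.append(cv2.remap(G,uv[:,0].reshape(1,-1),uv[:,1].reshape(1,-1),cv2.INTER_LINEAR).mean())
    return np.array(v) if per else float(np.mean(v))
def fit(c,segs,p0,s=1.0,rg=8):
    G=gmag(c,s); best=None
    for dx in np.arange(-rg,rg+1,2):
        for dy in np.arange(-rg,rg+1,2):
            for da in(-1,0,1):
                p=np.array(p0)+[dx,dy,da]; v=score(c,G,segs,p)
                if best is None or v>best[0]: best=(v,p)
    r=minimize(lambda p:-score(c,G,segs,p),best[1],method='Nelder-Mead',options=dict(initial_simplex=best[1]+np.array([[0,0,0],[1,0,0],[0,1,0],[0,0,.5]])))
    return r.x,-r.fun,np.round(score(c,G,segs,r.x,True),0)
def tray(z=.074):
    o=rect(0,0,.110,.080,z)
    for sx in(-1,1):
        for sy in(-1,1): o+=rect(sx*.094,sy*.064,.010,.010,z,12)
    return o
E
python3 - <<'E'
from fit import *
np.set_printoptions(suppress=True,linewidth=200)
for tg in('side0','top0'):
    c=load(tg)
    for s in (.7,1.2):
        print(tg,'tray',fit(c,tray(),[503,194,24.2],s)[:2],'outer',fit(c,tray()[:4],[503,194,24.2],s),'pan',fit(c,rect(0,0,.122,.092,.016),[505,194,24.2],s))
        print(tg,'carrier at pick',fit(c,rect(0,0,.11,.08,.052),[545.6,-254,25],s), 'w bar',fit(c,rect(0,0,.11,.08,.052)+rect(0,0,.07,.008,.11),[545.6,-254,25],s)[:2])
for tg,z in(('side4',.2003),('side5',.1675)):
    c=load(tg); z=z+.0194-.048
    for s in(.7,1.2): print(tg,fit(c,rect(0,0,.11,.08,z),[504,193,24.2],s))
c=load('side5'); o=rect(0,0,.11,.08,.074); print(fit(c,[o[2],o[2]],[503,194,24.2],.7,2))
E
```

```text
side0 tray (array([503.19475249, 195.59829276,  24.13043294]), np.float64(59.79461669921875)) outer (array([502.16266565, 195.67466603,  23.83234323]), np.float64(59.68156433105469), array([60., 60., 59., 60.], dtype=float32)) pan (array([503.44227115, 200.72835555,  24.12450258]), np.float64(51.02486038208008), array([29., 58., 59., 58.], dtype=float32))
side0 carrier at pick (array([ 550.97408193, -246.06382768,   24.55083364]), np.float64(59.9968147277832), array([60., 60., 60., 60.], dtype=float32)) w bar (array([ 540.73985203, -248.0930177 ,   22.50456931]), np.float64(59.0147705078125))
side0 tray (array([504.52649852, 191.62128634,  24.4840197 ]), np.float64(58.99970245361328)) outer (array([504.50605781, 190.43740319,  24.57946644]), np.float64(59.526885986328125), array([60., 60., 59., 59.], dtype=float32)) pan (array([507.82651039, 194.31314478,  23.22768686]), np.float64(49.981773376464844), array([24., 59., 58., 59.], dtype=float32))
side0 carrier at pick (array([ 550.60317744, -245.55900879,   24.75015622]), np.float64(59.79964065551758), array([59., 60., 60., 60.], dtyp
[... 1255 characters left out ...]
84,   24.68852731]), np.float64(55.7357292175293))
side4 (array([508.07523567, 191.78424887,  23.03692191]), np.float64(57.48490524291992), array([53., 60., 57., 60.], dtype=float32))
side4 (array([509.59211764, 193.32256957,  24.09158564]), np.float64(58.07406234741211), array([57., 60., 55., 60.], dtype=float32))
side5 (array([503.3254584 , 193.45369716,  23.73973862]), np.float64(59.32060241699219), array([58., 60., 59., 60.], dtype=float32))
side5 (array([505.70740956, 195.04324037,  24.19706268]), np.float64(58.545345306396484), array([59., 60., 55., 60.], dtype=float32))
(array([505.98702882, 191.11397984,  26.06531394]), np.float64(53.41447067260742), array([53., 53.], dtype=float32))
```

```bash
cat > ov.py <<'E'
from fit import *
def ov(tag,out,x0,y0,x1,y1,s,items):
    c=load(tag); im=cv2.resize(c['frame'][y0:y1,x0:x1,::-1],None,fx=s,fy=s,interpolation=cv2.INTER_NEAREST)
    im=cv2.convertScaleAbs(im,alpha=1.3)
    for segs,p,col in items:
        for M in segs:
            uv=(proj(c,W(np.array(p),M))-[x0,y0]+.5)*s-.5
            cv2.polylines(im,[np.round(uv*16).astype(int).reshape(-1,1,2)],False,col,1,cv2.LINE_AA,4)
    cv2.imwrite(f'pics/{out}.png',im)
E
python3 - <<'E'
from ov import *
t=tray(); p=[503,193.5,24.2]
ov('side0','o1',195,228,325,292,6,[(t,p,(0,0,255))])
ov('top0','o2',150,170,235,262,6,[(t,p,(0,0,255))])
z=.1675+.0194-.048
ov('side5','o3',195,205,325,300,6,[(rect(0,0,.11,.08,z),[503.4,193.2,24.2],(0,255,0)),(t,p,(0,0,255))])
E
```

```text
(no output)
```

View pics/o1.png

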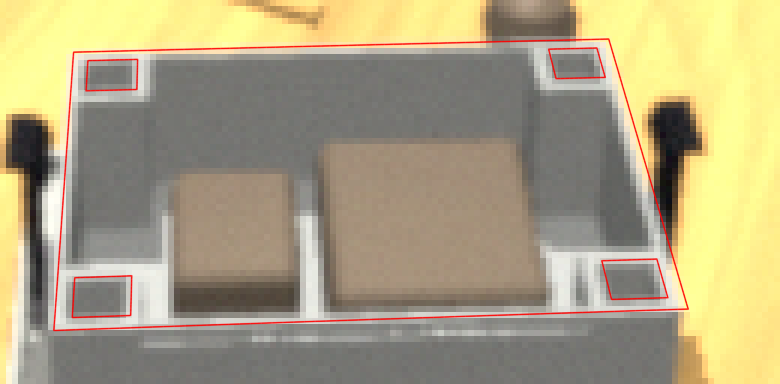

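View pics/o2.png

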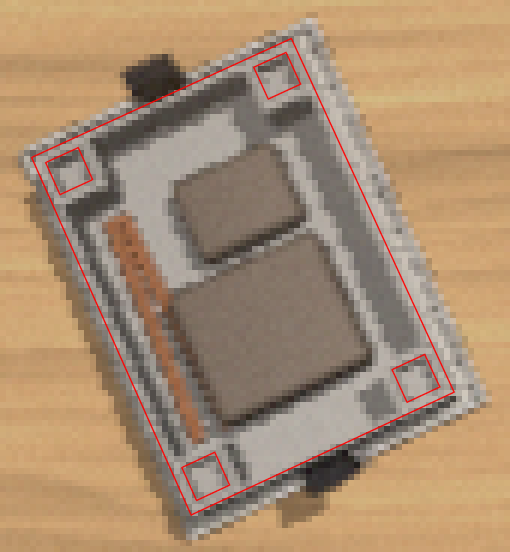

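View pics/o3.png

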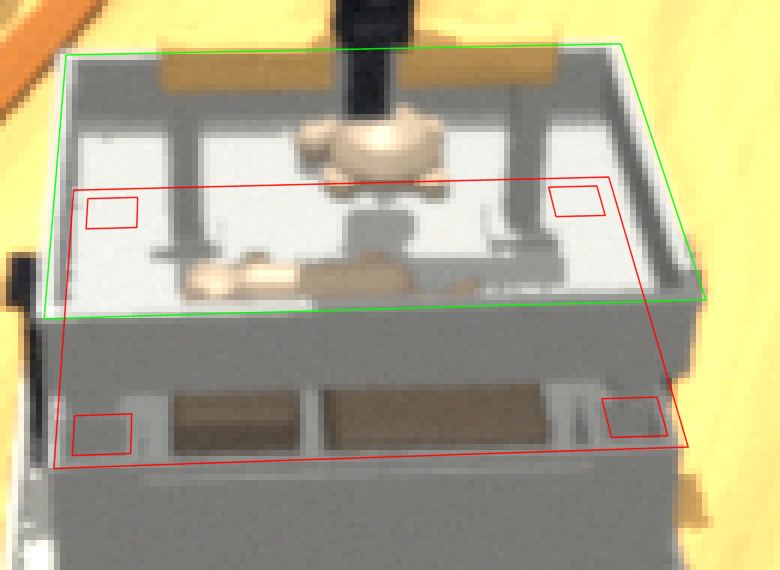

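>>> {"op": "jog_arm", "data": {
  "steps": [
    [0, 0, 0.1, 0, 0, 0, 0],
    [0, 0, 0.2, 0, 0, 0, 0],
    [0, 0, 0.2, 0, 0, 0, 0],
    [0, 0, 0.2, 0, 0, 0, 0],
    [0, 0, 0.2, 0, 0, 0, 0],
    [0, 0, 0.1, 0, 0, 0, 0],
    [0, 0, 0.1, 0, 0, 0, 0],
    [0, 0, 0.05, 0, 0, 0, 0],
    [0, 0, 0, 0, 0, 0, 0],
    [0, 0, 0, 0, 0, 0, 0]
  ]
}}

```text
time_s: 8.73
position: [0.5033, 0.1932, 0.1558]
orientation: [0.978, 0.21, 0.0, -0.0]
force: [-0.2, -0.9, -5.5]
opening: 0.0146
```

```bash
python3 -c "
from ov import *
go(.503,.1935,.20,24.2)
c=snap('side','side6')
def ce(n,x0,y0,x1,y1,s):
    g=c['frame'][y0:y1,x0:x1,::-1].astype(float); g=np.clip((g-50)*2,0,255).astype(np.uint8)
    cv2.imwrite(f'pics/{n}.png',cv2.resize(g,None,fx=s,fy=s,interpolation=cv2.INTER_CUBIC))
ce('s6',195,210,325,300,6)
"
```

```text
t 8.7333 pos [503.3 193.2 155.8] yaw 24.19 tilt [0.0001 0.0001] F [-0.2 -0.9 -5.5] M [-0.   -0.05  0.05] op 14.6
shift cm (tool) [-0.01 -0.04 -4.42] turn deg [-0.   -0.01 -0.01]
```

View pics/s6.png

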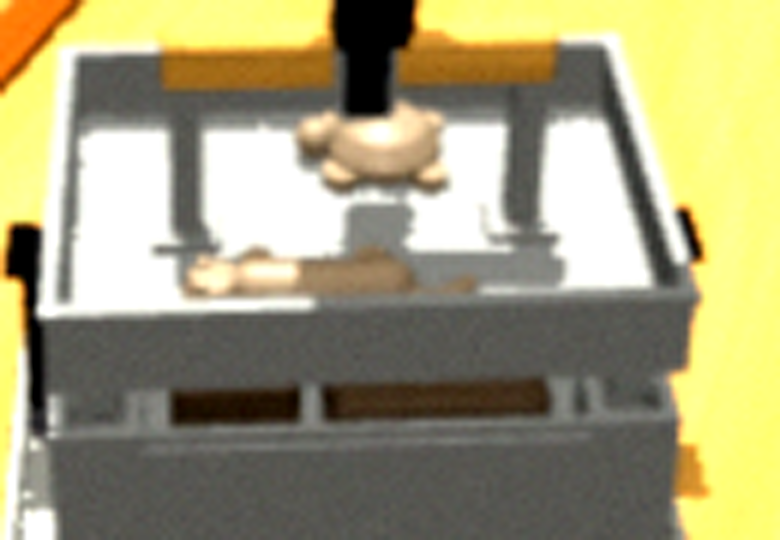

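>>> {"op": "jog_arm", "data": {
  "steps": [
    [0, 0, 0.05, 0, 0, 0, 0],
    [0, 0, 0.05, 0, 0, 0, 0],
    [0, 0, 0.05, 0, 0, 0, 0],
    [0, 0, 0.05, 0, 0, 0, 0],
    [0, 0, 0.05, 0, 0, 0, 0],
    [0, 0, 0.02, 0, 0, 0, 0],
    [0, 0, 0, 0, 0, 0, 0],
    [0, 0, 0, 0, 0, 0, 0],
    [0, 0, 0, 0, 0, 0, 0],
    [0, 0, 0, 0, 0, 0, 0]
  ]
}}

```text
time_s: 9.62
position: [0.5032, 0.1932, 0.1531]
orientation: [0.978, 0.21, 0.0, -0.0]
force: [-0.1, 0.5, -4.9]
opening: 0.0146
```

```bash
python3 -c "
from m import *
go(.503,.1935,.20,24.2)"
```

```text
t 9.6167 pos [503.2 193.2 153.1] yaw 24.19 tilt [0.0001 0.0001] F [-0.1  0.5 -4.9] M [0.01 0.02 0.01] op 14.6
shift cm (tool) [-0.01 -0.04 -4.69] turn deg [-0.   -0.   -0.01]
```

>>> {"op": "jog_arm", "data": {
  "steps": [
    [0, 0, 0.04, 0, 0, 0, 0],
    [0, 0, 0.04, 0, 0, 0, 0],
    [0, 0, 0.04, 0, 0, 0, 0],
    [0, 0, 0.04, 0, 0, 0, 0],
    [0, 0, 0.04, 0, 0, 0, 0],
    [0, 0, 0, 0, 0, 0, 0],
    [0, 0, 0, 0, 0, 0, 0],
    [0, 0, 0, 0, 0, 0, 0],
    [0, 0, 0, 0, 0, 0, 0],
    [0, 0, 0, 0, 0, 0, 0]
  ]
}}

```text
time_s: 10.45
position: [0.5033, 0.1932, 0.1512]
orientation: [0.978, 0.21, 0.0, 0.0]
force: [0.6, -0.8, -5.9]
opening: 0.0147
```

```bash
python3 -c "
from m import *
go(.503,.1935,.20,24.2)"
```

```text
t 10.45 pos [503.3 193.2 151.2] yaw 24.19 tilt [0.0001 0.    ] F [ 0.6 -0.8 -5.9] M [0.03 0.05 0.02] op 14.7
shift cm (tool) [-0.01 -0.04 -4.88] turn deg [ 0.   -0.01 -0.01]
```

>>> {"op": "jog_arm", "data": {
  "steps": [
    [0, 0, 0.04, 0, 0, 0, 0],
    [0, 0, 0.04, 0, 0, 0, 0],
    [0, 0, 0.04, 0, 0, 0, 0],
    [0, 0, 0.04, 0, 0, 0, 0],
    [0, 0, 0.04, 0, 0, 0, 0],
    [0, 0, 0.04, 0, 0, 0, 0],
    [0, 0, 0.04, 0, 0, 0, 0],
    [0, 0, 0, 0, 0, 0, 0],
    [0, 0, 0, 0, 0, 0, 0],
    [0, 0, 0, 0, 0, 0, 0]
  ]
}}

```text
time_s: 11.28
position: [0.5032, 0.1932, 0.1483]
orientation: [0.978, 0.21, 0.0, -0.0]
force: [-0.6, 0.0, -5.7]
opening: 0.0146
```

```bash
python3 -c "
from m import *
go(.503,.1935,.20,24.2)
c=snap('side','side7')
g=c['frame'][210:300,190:330,::-1].astype(float); g=np.clip((g-50)*2,0,255).astype(np.uint8)
cv2.imwrite('pics/s7.png',cv2.resize(g,None,fx=5.7,fy=5.7,interpolation=cv2.INTER_CUBIC))
"
```

```text
t 11.2833 pos [503.2 193.2 148.3] yaw 24.19 tilt [0. 0.] F [-0.6  0.  -5.7] M [ 0.02 -0.03  0.  ] op 14.6
shift cm (tool) [-0.01 -0.04 -5.17] turn deg [-0.   -0.   -0.01]
```

View pics/s7.png

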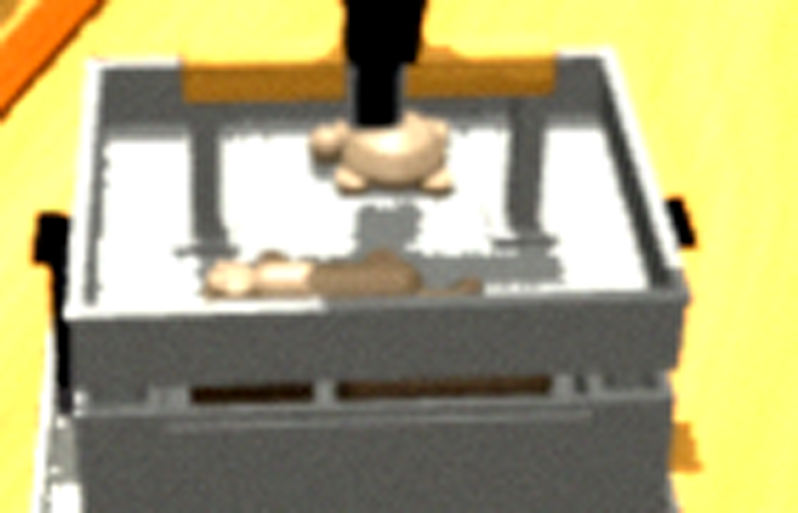

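The carrier sits squarely and the gap is closing, so the lugs are about 6 mm into the sockets. I'll keep going slowly.

>>> {"op": "jog_arm", "data": {
  "steps": [
    [0, 0, 0.04, 0, 0, 0, 0],
    [0, 0, 0.04, 0, 0, 0, 0],
    [0, 0, 0.04, 0, 0, 0, 0],
    [0, 0, 0.04, 0, 0, 0, 0],
    [0, 0, 0.04, 0, 0, 0, 0],
    [0, 0, 0.04, 0, 0, 0, 0],
    [0, 0, 0.04, 0, 0, 0, 0],
    [0, 0, 0, 0, 0, 0, 0],
    [0, 0, 0, 0, 0, 0, 0],
    [0, 0, 0, 0, 0, 0, 0]
  ]
}}

```text
time_s: 12.17
position: [0.5033, 0.1932, 0.1457]
orientation: [0.978, 0.21, 0.0, -0.0]
force: [-1.2, -0.4, -4.2]
opening: 0.0146
```

```bash
python3 -c "
from m import *
go(.503,.1935,.20,24.2)"
```

```text
t 12.1667 pos [503.3 193.2 145.7] yaw 24.19 tilt [0.0002 0.0001] F [-1.2 -0.4 -4.2] M [-0.06  0.06 -0.05] op 14.6
shift cm (tool) [-0.02 -0.04 -5.43] turn deg [ 0.   -0.01 -0.01]
```

>>> {"op": "jog_arm", "data": {
  "steps": [
    [0, 0, 0.04, 0, 0, 0, 0],
    [0, 0, 0.04, 0, 0, 0, 0],
    [0, 0, 0.04, 0, 0, 0, 0],
    [0, 0, 0.04, 0, 0, 0, 0],
    [0, 0, 0.04, 0, 0, 0, 0],
    [0, 0, 0, 0, 0, 0, 0],
    [0, 0, 0, 0, 0, 0, 0],
    [0, 0, 0, 0, 0, 0, 0],
    [0, 0, 0, 0, 0, 0, 0],
    [0, 0, 0, 0, 0, 0, 0]
  ]
}}

```text
time_s: 13.0
position: [0.5035, 0.1932, 0.1438]
orientation: [0.978, 0.21, 0.0, 0.0]
force: [-1.5, -0.5, 0.4]
opening: 0.0148
```

```bash
python3 -c "
from m import *
go(.503,.1935,.20,24.2)"
```

```text
t 13.0 pos [503.5 193.2 143.8] yaw 24.19 tilt [0.0007 0.0001] F [-1.5 -0.5  0.4] M [-0.06  0.1   0.02] op 14.8
shift cm (tool) [-0.03 -0.04 -5.62] turn deg [ 0.01 -0.04 -0.01]
```

>>> {"op": "jog_arm", "data": {
  "steps": [
    [0, 0, 0.04, 0, 0, 0, 0],
    [0, 0, 0.04, 0, 0, 0, 0],
    [0, 0, 0.04, 0, 0, 0, 0],
    [0, 0, 0.04, 0, 0, 0, 0],
    [0, 0, 0.04, 0, 0, 0, 0],
    [0, 0, 0, 0, 0, 0, 0],
    [0, 0, 0, 0, 0, 0, 0],
    [0, 0, 0, 0, 0, 0, 0],
    [0, 0, 0, 0, 0, 0, 0],
    [0, 0, 0, 0, 0, 0, 0]
  ]
}}

```text
time_s: 13.83
position: [0.5032, 0.1932, 0.1415]
orientation: [0.978, 0.21, 0.0, 0.0]
force: [-1.9, -0.9, 1.6]
opening: 0.0148
```

```bash
python3 -c "
from m import *
go(.503,.1935,.20,24.2)"
```

```text
t 13.8333 pos [503.2 193.2 141.5] yaw 24.19 tilt [ 0.     -0.0001] F [-1.9 -0.9  1.6] M [ 0.01 -0.04 -0.04] op 14.8
shift cm (tool) [-0.01 -0.04 -5.85] turn deg [ 0.    0.   -0.01]
```

>>> {"op": "jog_arm", "data": {
  "steps": [
    [0, 0, 0.03, 0, 0, 0, 0],
    [0, 0, 0.03, 0, 0, 0, 0],
    [0, 0, 0.03, 0, 0, 0, 0],
    [0, 0, 0.03, 0, 0, 0, 0],
    [0, 0, 0.03, 0, 0, 0, 0],
    [0, 0, 0.03, 0, 0, 0, 0],
    [0, 0, 0.03, 0, 0, 0, 0],
    [0, 0, 0, 0, 0, 0, 0],
    [0, 0, 0, 0, 0, 0, 0],
    [0, 0, 0, 0, 0, 0, 0]
  ]
}}

```text
time_s: 14.67
position: [0.5024, 0.193, 0.1384]
orientation: [0.978, 0.21, -0.001, -0.0]
force: [-0.0, -0.1, -9.7]
opening: 0.0145
```

```bash
python3 -c "
from m import *
go(.503,.1935,.20,24.2)"
```

```text
t 14.6667 pos [502.4 193.  138.4] yaw 24.19 tilt [-0.002  -0.0003] F [-0.  -0.1 -9.7] M [ 0.11 -0.17 -0.  ] op 14.5
shift cm (tool) [ 0.06 -0.02 -6.16] turn deg [-0.03  0.11 -0.01]
```

>>> {"op": "jog_arm", "data": {
  "steps": [
    [0, 0, 0.02, 0, 0, 0, 0],
    [0, 0, 0.02, 0, 0, 0, 0],
    [0, 0, 0.02, 0, 0, 0, 0],
    [0, 0, 0.02, 0, 0, 0, 0],
    [0, 0, 0.02, 0, 0, 0, 0],
    [0, 0, 0.02, 0, 0, 0, 0],
    [0, 0, 0, 0, 0, 0, 0],
    [0, 0, 0, 0, 0, 0, 0],
    [0, 0, 0, 0, 0, 0, 0],
    [0, 0, 0, 0, 0, 0, 0]
  ]
}}

```text
time_s: 15.5
position: [0.5033, 0.1932, 0.1384]
orientation: [0.978, 0.21, 0.0, 0.0]
force: [-0.8, 0.3, -7.1]
opening: 0.0147
```

```bash
python3 -c "
from m import *
go(.503,.1935,.20,24.2)
c=snap('side','side8')
g=c['frame'][210:300,190:330,::-1].astype(float); g=np.clip((g-50)*2,0,255).astype(np.uint8)
cv2.imwrite('pics/s8.png',cv2.resize(g,None,fx=5.7,fy=5.7,interpolation=cv2.INTER_CUBIC))
"
```

```text
t 15.5 pos [503.3 193.2 138.4] yaw 24.19 tilt [ 0.0002 -0.    ] F [-0.8  0.3 -7.1] M [ 0.06  0.09 -0.01] op 14.7
shift cm (tool) [-0.02 -0.04 -6.16] turn deg [ 0.01 -0.01 -0.01]
```

View pics/s8.png

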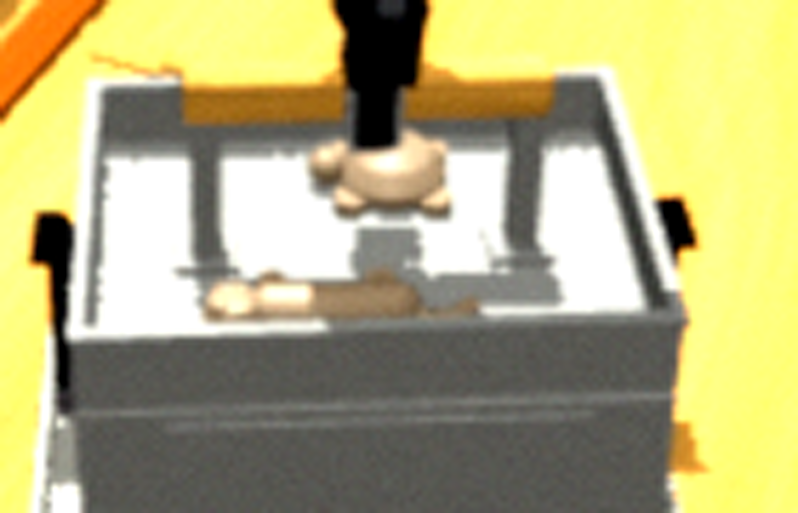

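>>> {"op": "jog_arm", "data": {
  "steps": [
    [0, 0, 0.02, 0, 0, 0, 0],
    [0, 0, 0.02, 0, 0, 0, 0],
    [0, 0, 0.02, 0, 0, 0, 0],
    [0, 0, 0.02, 0, 0, 0, 0],
    [0, 0, 0.02, 0, 0, 0, 0],
    [0, 0, 0.02, 0, 0, 0, 0],
    [0, 0, 0, 0, 0, 0, 0],
    [0, 0, 0, 0, 0, 0, 0],
    [0, 0, 0, 0, 0, 0, 0],
    [0, 0, 0, 0, 0, 0, 0]
  ]
}}

```text
time_s: 16.38
position: [0.5032, 0.1932, 0.137]
orientation: [0.978, 0.21, 0.0, 0.0]
force: [1.2, 0.7, -6.1]
opening: 0.0148
```

```bash
python3 -c "
from m import *
go(.503,.1935,.20,24.2)"
```

```text
t 16.3833 pos [503.2 193.2 137. ] yaw 24.19 tilt [0.0001 0.    ] F [ 1.2  0.7 -6.1] M [ 0.02 -0.    0.01] op 14.8
shift cm (tool) [-0.01 -0.04 -6.3 ] turn deg [ 0.   -0.   -0.01]
```

>>> {"op": "jog_arm", "data": {
  "steps": [
    [0, 0, 0.02, 0, 0, 0, 0],
    [0, 0, 0.02, 0, 0, 0, 0],
    [0, 0, 0.02, 0, 0, 0, 0],
    [0, 0, 0.02, 0, 0, 0, 0],
    [0, 0, 0, 0, 0, 0, 0],
    [0, 0, 0, 0, 0, 0, 0],
    [0, 0, 0, 0, 0, 0, 0],
    [0, 0, 0, 0, 0, 0, 0],
    [0, 0, 0, 0, 0, 0, 0],
    [0, 0, 0, 0, 0, 0, 0]
  ]
}}

```text
time_s: 17.22
position: [0.5033, 0.1932, 0.1366]
orientation: [0.978, 0.21, 0.0, -0.0]
force: [-2.5, -0.5, -0.2]
opening: 0.0151
```

```bash
python3 -c "
from m import *
go(.503,.1935,.20,24.2)"
```

```text
t 17.2167 pos [503.3 193.2 136.6] yaw 24.19 tilt [0. 0.] F [-2.5 -0.5 -0.2] M [-0.17  0.47 -0.02] op 15.1
shift cm (tool) [-0.01 -0.04 -6.34] turn deg [-0.   -0.   -0.01]
```

Contact came at TCP 136.6 mm, which is the predicted home height. I'll press a little more to seat it.

>>> {"op": "jog_arm", "data": {
  "steps": [
    [0, 0, 0.02, 0, 0, 0, 0],
    [0, 0, 0.02, 0, 0, 0, 0],
    [0, 0, 0, 0, 0, 0, 0],
    [0, 0, 0, 0, 0, 0, 0],
    [0, 0, 0, 0, 0, 0, 0],
    [0, 0, 0, 0, 0, 0, 0],
    [0, 0, 0, 0, 0, 0, 0],
    [0, 0, 0, 0, 0, 0, 0],
    [0, 0, 0, 0, 0, 0, 0],
    [0, 0, 0, 0, 0, 0, 0]
  ]
}}

```text
time_s: 18.05
position: [0.5032, 0.1932, 0.1366]
orientation: [0.978, 0.21, -0.0, 0.0]
force: [-4.3, -1.4, 4.8]
opening: 0.0147
```

```bash
python3 -c "
from m import *
go(.503,.1935,.20,24.2)
c=snap('side','side9')
g=c['frame'][210:300,190:330,::-1].astype(float); g=np.clip((g-50)*2,0,255).astype(np.uint8)
cv2.imwrite('pics/s9.png',cv2.resize(g,None,fx=5.7,fy=5.7,interpolation=cv2.INTER_CUBIC))"
```

```text
t 18.05 pos [503.2 193.2 136.6] yaw 24.2 tilt [-0.0001 -0.    ] F [-4.3 -1.4  4.8] M [-0.2   0.8  -0.03] op 14.7
shift cm (tool) [-0.01 -0.04 -6.34] turn deg [-0.    0.01 -0.  ]
```

View pics/s9.png

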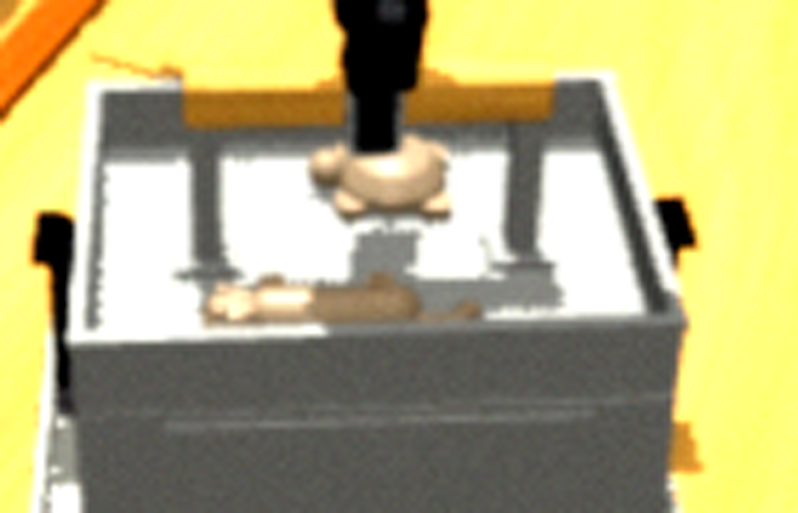

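>>> {"op": "jog_arm", "data": {
  "steps": [
    [0, 0, -0.03, 0, 0, 0, 0],
    [0, 0, 0, 0, 0, 0, 0],
    [0, 0, 0, 0, 0, 0, 0.2],
    [0, 0, 0, 0, 0, 0, 0.3],
    [0, 0, 0, 0, 0, 0, 0.4],
    [0, 0, 0, 0, 0, 0, 0.5],
    [0, 0, 0, 0, 0, 0, 0.6],
    [0, 0, 0, 0, 0, 0, 0.8],
    [0, 0, 0, 0, 0, 0, 0.8],
    [0, 0, 0, 0, 0, 0, 0.8]
  ]
}}

```text
time_s: 18.93
position: [0.5033, 0.1932, 0.1361]
orientation: [0.978, 0.21, 0.0, -0.0]
force: [-0.6, -1.0, 0.2]
opening: 0.0684
```

```bash
python3 -c "
from m import *
go(.503,.1935,.20,24.2)"
```

```text
t 18.9333 pos [503.3 193.2 136.1] yaw 24.19 tilt [0.0002 0.0001] F [-0.6 -1.   0.2] M [-0.02 -0.03  0.03] op 68.4
shift cm (tool) [-0.02 -0.04 -6.39] turn deg [ 0.   -0.01 -0.01]
```

>>> {"op": "jog_arm", "data": {
  "steps": [
    [0, 0, -0.3, 0, 0, 0, 0.8],
    [0, 0, -0.6, 0, 0, 0, 0.8],
    [0, 0, -1, 0, 0, 0, 0.8],
    [0, 0, -1.5, 0, 0, 0, 0.8],
    [0, 0, -2, 0, 0, 0, 0.8],
    [0, 0, -2, 0, 0, 0, 0.8],
    [0, 0, -2, 0, 0, 0, 0.8],
    [0, 0, -2, 0, 0, 0, 0.8],
    [0, 0, -1, 0, 0, 0, 0.8],
    [0, 0, 0, 0, 0, 0, 0.8]
  ]
}}

```text
time_s: 19.77
position: [0.5054, 0.1937, 0.2645]
orientation: [0.978, 0.21, 0.004, -0.0]
force: [-0.1, -0.4, -0.0]
opening: 0.0683
```

```bash
python3 - <<'E'
from ov import *
go(.503,.1935,.20,24.2)
c=snap('side','sideA'); crop(c,'sAc',170,180,340,305,4.7); snap('top','topA')
z=.004+.152-.048
ov('sideA','sAo',190,205,330,300,5.7,[(rect(0,0,.11,.08,z)+rect(0,0,.07,.008,.166),[503.2,193.2,24.2],(0,255,0))])
E
```

```text
t 19.7667 pos [505.4 193.7 264.5] yaw 24.19 tilt [0.0075 0.0018] F [-0.1 -0.4 -0. ] M [-0.02  0.04  0.  ] op 68.3
shift cm (tool) [-0.28 -0.08  6.45] turn deg [ 0.08 -0.44 -0.01]
```

View pics/sAc.png

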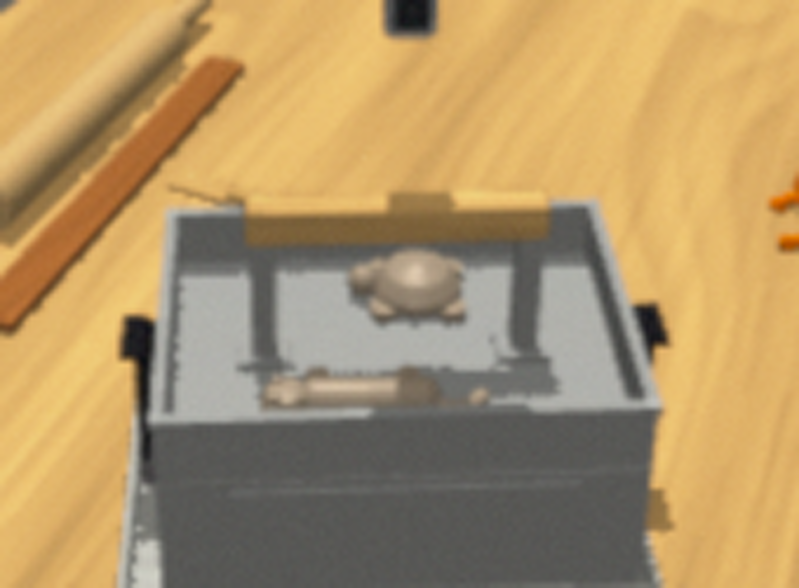

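View pics/sAo.png

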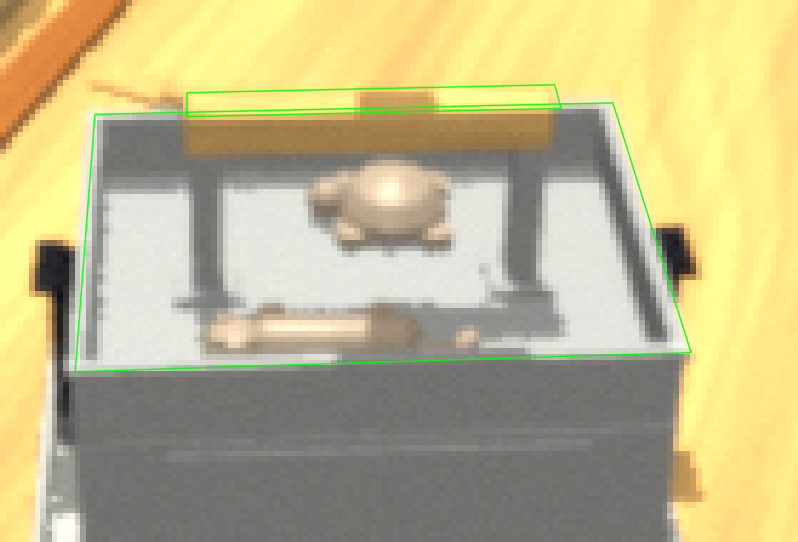

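View pics/topA.png

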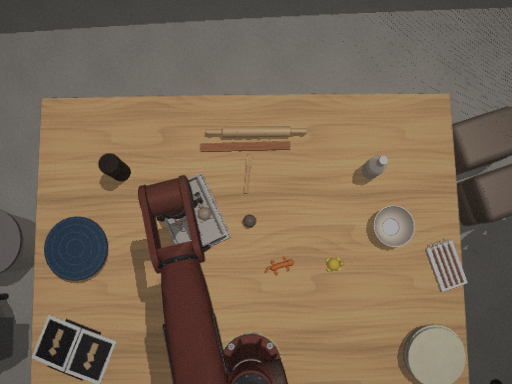

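>>> {"op": "jog_arm", "data": {
  "steps": [
    [0, 0, 0, 0, 0, 0, 0.8],
    [0, 0, 0, 0, 0, 0, 0.8],
    [0, 0, 0, 0, 0, 0, 0.8],
    [0, 0, 0, 0, 0, 0, 0.8],
    [0, 0, 0, 0, 0, 0, 0.8],
    [0, 0, 0, 0, 0, 0, 0.8],
    [0, 0, 0, 0, 0, 0, 0.8],
    [0, 0, 0, 0, 0, 0, 0.8],
    [0, 0, 0, 0, 0, 0, 0.8],
    [0, 0, 0, 0, 0, 0, 0.8]
  ]
}}

```text
time_s: 20.7
position: [0.5033, 0.1932, 0.2602]
orientation: [0.978, 0.21, 0.0, -0.0]
force: [0.3, 0.3, -0.2]
opening: 0.0684
```

```bash
python3 - <<'E'
from ov import *
c=snap('side','sideB'); a=load('side0')
pts=[(c,'after'),(a,'before')]
im=np.vstack([np.hstack([cv2.resize(k['frame'][240:290,x:x+35,::-1],None,fx=6,fy=6,interpolation=cv2.INTER_CUBIC) for x in(185,290)]) for k,_ in pts])
cv2.imwrite('pics/clips.png',im[:, :])
for k,n in pts:
    for x0 in(192,302):
        g=k['frame'][246:256,x0:x0+14].max(2); m=g<45; v,u=np.nonzero(m); print(n,x0,m.sum(),u.min()+x0,u.max()+x0)
d=[c['depth'][v,u] for v,u in((275,255),)]
for uv in[(202,268),(250,266),(300,264)]: print(uv,np.round(atd(c,[uv]),3))
E
```

```text
after 192 35 197 201
after 302 23 306 310
before 192 38 197 202
before 302 48 304 310
(202, 268) [[0.573 0.309 0.11 ]]
(250, 266) [[0.493 0.248 0.091]]
(300, 264) [[0.399 0.186 0.077]]
```

View pics/clips.png

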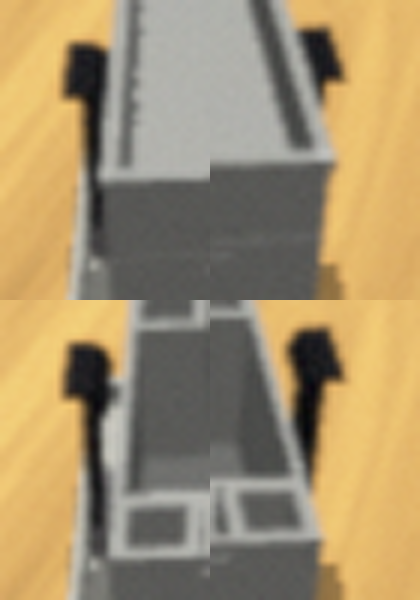

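Both clip heads are where they were before (left about x 197–201, right outer edge 310), so they have sprung back. The rim seam is closed and the arm is clear, so I'm handing in.

```bash
python3 -c "
from bench import manip
manip.sign_off()"
```

```text
the job is handed in; nothing more can be done
```

I lifted the carrier by its handle, lowered its lugs into the lower tray's sockets and pressed it home. I then released it, backed the gripper off and handed the job in at about 21 s.

**Setting down:** No sideways resistance showed as the lugs went in. Passing the clips took up to about 8 N, counting the carrier's own weight. Landing came softly at the predicted home height, and the final press was about 11 N. These are readings from the end of each move, so brief peaks between them were not seen.

**Last checks:**
- **Seat:** the carrier was level with the rim seam closed. From the tool position the handle was 152 mm above the pan floor, about 3 mm from the pan's middle.
- **Clips:** both clip heads were within about a pixel of where they stood before the job. One pixel is roughly the 0.02 rad limit, so the pictures could not prove it exactly.
- **Figures and bystanders:** both figures lay flat on the carrier. The bystanders and look-alikes looked unmoved in the top picture, judged by eye.
- **Gripper:** it was about 0.1 m above the handle, touching nothing.

**Checks that disagreed:** the two cameras placed the tray up to 5 mm apart in y at first. An automatic edge fit was not usable, so I aligned the tray by overlaying its outline on the pictures and then by feel.

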